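# Show where the returned volume belongs

### The job

A helper is waiting to reshelve the thick bound volume that lies on the bench; show them, without touching anything, which volume and where it goes. With the fingers pointing down, point at the returned volume from just above the middle of its cover and stay there for two seconds, then point from just above at the gap in the carton's row that is wide enough to take it, near the middle of the gap, and stay there for two seconds. Finish still pointing at that gap, and leave everything where it is.

Things in the scene. Friction and masses are not known exactly. Their poses are not given: they have to be found in the camera images.
- returned_cover (a point): the returned volume: a thick grey-green cloth bound volume lying flat and alone on the bench beside the carton, 215 mm long, 152 mm wide, 50 mm thick. This point is the middle of its upper cover, 50 mm above the bench; x along its length (the spine's direction), y across its width towards the spine, z up
- returned: the same returned volume; origin at the centre of its underside, axes as above. Loose
- wide_gap (a point): the wide gap in the row: a clear space 56 mm wide and 152 mm deep between two slim volumes, the only gap that the 50 mm returned volume would go into. This point is the middle of the gap's mouth, level with the tops (spines) of the standing volumes, 157 mm above the bench; x along the volumes' 215 mm length, y across the gap (along the row), z up
- narrow_gap (a point): the narrow gap in the row, 26 mm wide, where a slim volume is missing; too narrow for the returned volume. Middle of its mouth, same height and axes as the wide gap
- carton: an open corrugated carton that stays put, 236 (x) x 288 (y) x 118 mm high, walls and floor 5 mm, flaps folded down outside (out to 40 mm beyond the walls), left or right of the returned volume. Volumes of one set stand in it spine up in a row along its y, 2 mm apart, tops 157 mm above the bench, 39 mm over the rim. Origin at the centre of its underside
- thick1: a thick grey-green cloth bound volume, 215 x 50 x 152 mm, standing spine up in the carton's row; origin at the centre of its underside, axes as for the slim ones. Loose; leave alone
- slim1: a slim grey-green cloth bound volume, 215 x 22 x 152 mm, standing spine up in the carton's row; origin at the centre of its underside (on the carton's floor), x along its length, y across its thickness, z up. Loose; leave alone
- slim2: a slim grey-green cloth bound volume, 215 x 22 x 152 mm, standing spine up in the carton's row; origin at the centre of its underside (on the carton's floor), x along its length, y across its thickness, z up. Loose; leave alone
- slim3: a slim grey-green cloth bound volume, 215 x 22 x 152 mm, standing spine up in the carton's row; origin at the centre of its underside (on the carton's floor), x along its length, y across its thickness, z up. Loose; leave alone
- slim4: a slim grey-green cloth bound volume, 215 x 22 x 152 mm, standing spine up in the carton's row; origin at the centre of its underside (on the carton's floor), x along its length, y across its thickness, z up. Loose; leave alone
- slim5: a slim grey-green cloth bound volume, 215 x 22 x 152 mm, standing spine up in the carton's row; origin at the centre of its underside (on the carton's floor), x along its length, y across its thickness, z up. Loose; leave alone
- slim6: a slim grey-green cloth bound volume, 215 x 22 x 152 mm, standing spine up in the carton's row; origin at the centre of its underside (on the carton's floor), x along its length, y across its thickness, z up. Loose; leave alone
- mug: a white mug, 80 mm across, 95 mm high, handle at +y; origin at the centre of its underside. On the bench's far side; leave alone
- stamp: a self-inking hand stamp of plastic, 62 x 34 x 72 mm high; origin at the centre of its underside. On the bench beside the returned volume, on the robot's side of it; leave alone
- tape: a desk tape dispenser, 150 x 62 mm, 88 mm high, with a 76 mm roll upright in it; origin at the centre of its underside. On the bench's far side; leave alone

How it is judged:
By the outcome, as a careful person would: the job done as asked, in the order asked, and still so for the second after the job is handed in, with the robot touching nothing.
It also fails if it takes over 42 s, if anything falls off the work surface, if the arm or the gripper's body presses on something with over 40 N, if the wrist force passes 120 N, or if a joint passes its speed limit or range.

### The arm

A 6-joint arm with a two-finger parallel gripper is mounted at the origin on the work surface. World frame = base frame: x ahead of the robot, y to its left, z up, the work surface at z = 0. Lengths are in m, angles in rad, forces in N, time in s.
With the tool pointing down it reaches from about 0.425 to 0.95 m from the base axis. Payload 3.5 kg.
Tool frame: the origin (TCP) lies between the finger pads, 19 mm behind the fingertips; this is the grasp point; z points along the fingers, y is the line along which they close (so a half turn about z gives the same grasp; the last joint's range is limited). The gripper opens to 85 mm and grips with 20 to 120 N. Pads are 22 mm wide; open, the fingers measure 114 mm over their backs; the gripper's body (76 mm by 85 mm) begins 54 mm behind the grasp point. The pads swing forward as they close: fully open they stand 13 mm farther back than shut.
Start: joints at [-1.346, 0.286, 1.577, -0, 1.279, -0.15], TCP at [0.247, -0.628, 0.25] pointing down, gripper open.
Joint ranges: [-2.77, 2.77], [-0.9, 2.22], [0.21, 2.48], [-1.53, 4.67], [0.24, 2.81], [-2.84, 2.84]. Speed limits (rad/s): [2.79, 2.79, 3.14, 3.14, 3.14, 3.14].

### API

Orientations are given as a 3x3 rotation matrix whose columns are the frame's x, y, z axes.
In Python, from plant import ctrl gives the robot as it stands. Calls block until the motion is done:
- ctrl.move_pose(position, orientation): joint-space move of the TCP to a pose.
- ctrl.move_l(position, speed=0.15, frame=None, guard=None): straight line of the TCP; frame=None keeps the orientation; speed is the mean speed in m/s. With guard (N) it stops when the force on the tool has changed by that much, and returns True; else False.
- ctrl.goto_joints(angles): joint-space move.
- ctrl.gripper_to(opening): finger opening in m; the grip force is fixed at half the most; returns when the fingers have stopped.
- ctrl.pause(seconds).
- ctrl.solve_ik(position, orientation): joint angles nearest the present ones, or None.
- ctrl.camera(name): name is "scene" or "top" or "wrist"; returns a dict with "image" (400x640x3 uint8, red, green, blue), "range_z" (400x640 float32, m along the optical axis (not along the pixel's ray), 0 where there is no reading), "fx", "fy", "cx", "cy" (pixels), "view" (4x4, takes a point from world to camera coordinates). Camera axes: x right, y up, looking along -z (the intrinsics and any distortion apply to the point x, -y, -z); pixel columns grow to the right and rows downward; lengths in m; the calibration is good to about 2 mm. A picture is of the moment at which its call begins.
A pose or a line that the arm cannot do raises ctrl.PlanningError and nothing moves.
- ctrl.close_job(): hands the job in; it is judged then, once.
Readings, each from a call of its own:
- ctrl.get_time_s(): time.
- ctrl.get_qpos(): joint angles.
- ctrl.get_joint_vel(): joint speeds.
- ctrl.get_joint_torque(): joint torques, N m.
- ctrl.get_eef_pos(): TCP position.
- ctrl.get_tcp_rot(): TCP orientation.
- ctrl.get_ft_force(): force on the tool from outside, world axes, zero at the start.
- ctrl.get_torque(): the same for the moment, N m.
- ctrl.get_grip_width(): finger opening in m.
- ctrl.get_grip_force(): force on a finger pad.
Only numpy, scipy, OpenCV 4.12 (cv2) and the standard library are available. Lean on these libraries where they do the work, as an engineer would, in place of code of your own. Each camera call takes 0.05 s, during which the arm holds its last target. There are 200 camera calls.

## Working session

There is one attempt and no reset: what is moved stays moved. The work goes in short steps, each a Python script; the robot and the scene stay as the last script left them, time stands still between calls to the robot, and variables do not carry over. Pictures are saved under pics/ and viewed, at most 10 in all, crops included, and the job is handed in when it is done.

```bash
mkdir -p pics; python3 - <<'E'
from plant import ctrl
import cv2,numpy as np
for n in("top","scene"):
    c=ctrl.camera(n); np.savez(n+".npz",**c)
    cv2.imwrite(f"pics/{n}0.png",c["image"][:,:,::-1])
    print(n,c["fx"],c["fy"],c["cx"],c["cy"],c["view"].round(3).tolist(),[k for k in c],(c["range_z"]>0).mean())
E
```

```text
top 493.15980600049267 493.15980600049267 318.66349819303593 196.60464427643043 [[-0.003, -1.0, -0.001, -0.016], [0.987, -0.003, 0.159, -0.57], [-0.159, -0.0, 0.987, -1.273], [0.0, 0.0, 0.0, 1.0]] ['image', 'range_z', 'fx', 'fy', 'cx', 'cy', 'view'] 0.995984375
scene 368.8988352858884 368.8988352858884 315.35349384836235 201.51136527831596 [[-0.216, 0.976, -0.005, 0.129], [-0.796, -0.173, 0.579, 0.377], [0.565, 0.129, 0.815, -1.312], [0.0, 0.0, 0.0, 1.0]] ['image', 'range_z', 'fx', 'fy', 'cx', 'cy', 'view'] 0.99605078125
```

View pics/top0.png

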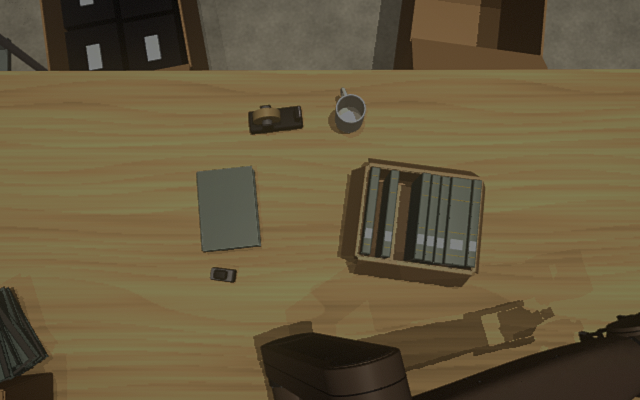

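View pics/scene0.png

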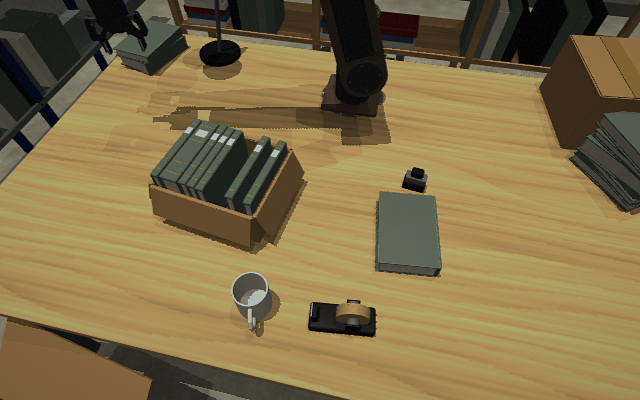

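The top view shows the returned volume at about (228, 209) and the carton at about (420, 215). The narrow gap is at about column 381 and the wide gap at about column 406. Next I'll measure them with depth.

```bash
cat > h.py <<'E'
import numpy as np
def cloud(c):
    v,u=np.mgrid[0:400,0:640]; d=c["range_z"].astype(float)
    p=np.stack([(u-c["cx"])/c["fx"]*d,-(v-c["cy"])/c["fy"]*d,-d],-1)
    V=c["view"]; return (p-V[:3,3])@V[:3,:3]
E
python3 - <<'E'
import numpy as np,cv2
from h import cloud
for n,bb,cb in(("top",(185,270,155,258),(355,490,155,280)),("scene",(370,446,188,280),(145,300,115,225))):
    c=np.load(n+".npz");P=cloud(c);ok=c["range_z"]>0
    def sel(b,lo,hi):
        m=np.zeros_like(ok);m[b[2]:b[3],b[0]:b[1]]=1
        return P[m&ok&(P[...,2]>lo)&(P[...,2]<hi)]
    b=sel(bb,.042,.06); r=cv2.minAreaRect(b[:,:2].astype(np.float32)); print(n,"book",len(b),np.median(b[:,2]),r)
    t=sel(cb,.148,.168); r=cv2.minAreaRect(t[:,:2].astype(np.float32)); print("tops",len(t),np.median(t[:,2]),r)
    box=cv2.boxPoints(r); e=[box[1]-box[0],box[2]-box[1]]
    # row direction = the one closest to world y
    L=min(e,key=lambda w:abs(w[0])/np.linalg.norm(w)); y=L/np.linalg.norm(L); y*=np.sign(y[1]); x=np.array([y[1],-y[0]])
    q=(t[:,:2]-r[0]); a=q@y; l=q@x
    print("y",y,"range x",l.min(),l.max(),"y",a.min(),a.max())
    h,ed=np.histogram(a,np.arange(-.15,.15,.004)); print(list(zip((ed[:-1]*1000).round().astype(int).tolist(),h.tolist())))
E
```

```text
top book 4529 0.049542658424191005 ((0.5419094562530518, 0.22797268629074097), (0.21635201573371887, 0.15261703729629517), 6.025566101074219)
tops 6762 0.15654832450181944 ((0.5044987797737122, -0.26903289556503296), (0.2744082510471344, 0.21854452788829803), 82.15196228027344)
y [0.13654613 0.9906337 ] range x -0.10927226065764481 0.10927227956402516 y -0.13720411609697103 0.13720416602323665
[(-150, 0), (-146, 0), (-142, 0), (-138, 70), (-134, 142), (-130, 138), (-126, 146), (-122, 156), (-118, 187), (-114, 52), (-110, 141), (-106, 142), (-102, 144), (-98, 144), (-94, 142), (-90, 144), (-86, 150), (-82, 138), (-78, 148), (-74, 144), (-70, 147), (-66, 178), (-62, 53), (-58, 132), (-54, 139), (-50, 143), (-46, 144), (-42, 163), (-38, 112), (-34, 128), (-30, 150), (-26, 146), (-22, 139), (-18, 155), (-14, 102), (-10, 139), (-6, 139), (-2, 140), (2, 146), (6, 164), (10, 67), (14, 0), (18, 0), (22, 0), (26, 0), (30, 0), (34, 0), (38, 0), (42, 0), (46, 0), (50, 0), (54, 0), (58, 0), (62, 0), (66, 99), (70, 136), (74, 147), (78, 145), (82, 140), (86, 145), (90, 0), (94, 0), (98, 0), (102,
[... 610 characters left out ...]
8, 161), (-114, 24), (-110, 88), (-106, 91), (-102, 99), (-98, 101), (-94, 85), (-90, 99), (-86, 99), (-82, 91), (-78, 101), (-74, 97), (-70, 102), (-66, 171), (-62, 42), (-58, 72), (-54, 95), (-50, 98), (-46, 110), (-42, 140), (-38, 71), (-34, 77), (-30, 95), (-26, 102), (-22, 100), (-18, 152), (-14, 69), (-10, 77), (-6, 105), (-2, 103), (2, 99), (6, 163), (10, 103), (14, 0), (18, 0), (22, 0), (26, 0), (30, 0), (34, 0), (38, 0), (42, 0), (46, 0), (50, 0), (54, 0), (58, 0), (62, 0), (66, 47), (70, 105), (74, 105), (78, 108), (82, 107), (86, 201), (90, 1), (94, 0), (98, 0), (102, 0), (106, 0), (110, 0), (114, 46), (118, 117), (122, 100), (126, 115), (130, 123), (134, 175), (138, 0), (142, 0)]
```

```bash
python3 - <<'E'
import numpy as np,cv2
c=np.load("top.npz")["image"][150:290,330:500,::-1]
cv2.imwrite("pics/crop.png",cv2.convertScaleAbs(cv2.resize(c,None,fx=4,fy=4,interpolation=0),alpha=1.8))
E
```

```text
(no output)
```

View pics/crop.png

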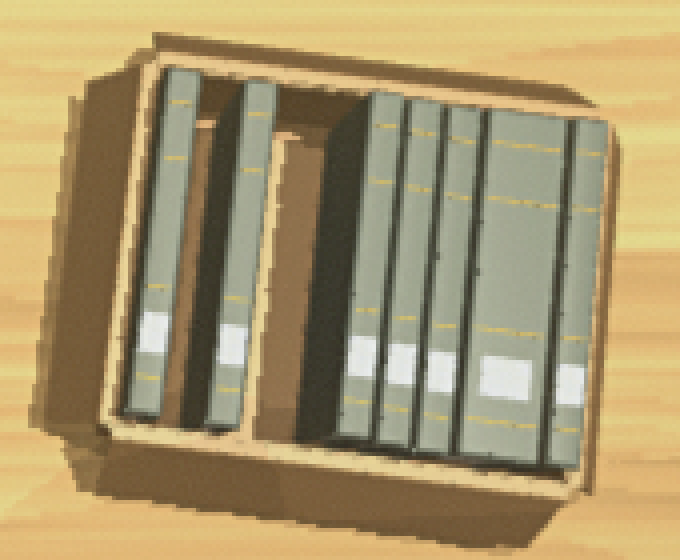

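Both views agree. The cover centre is about (0.541, 0.228, 0.050), and its 216×153 mm size matches. The tops are at z = 0.157. The wide gap runs from about 12 to 67 mm along the row (55 mm wide), so its mouth centre is about (0.510, -0.230). The pointing will use shut fingers, moving high between targets.

```bash
python3 - <<'E'
from plant import ctrl
import numpy as np
R=ctrl.get_tcp_rot();print(ctrl.get_time_s(),R.round(2).tolist())
a=np.radians(-7.9);  # row y = (0.137,0.99)
y=np.array([.1376,.9905,0]);z=np.array([0,0,-1.]);Rg=np.c_[np.cross(y,z),y,z]
if R[:,1]@y<0: Rg[:,:2]*=-1
B=np.array([.541,.228,0]);G=np.array([.5097,-.2297,0])
def at(p,z): return p+[0,0,z]
ctrl.gripper_to(0.0)
p=ctrl.get_eef_pos(); ctrl.move_l([p[0],p[1],.32],speed=.15)
print(ctrl.solve_ik(at(B,.32),Rg),ctrl.solve_ik(at(G,.32),Rg))
ctrl.move_pose(at(B,.32),Rg); print(ctrl.get_time_s(),ctrl.get_eef_pos())
ctrl.move_l(at(B,.050+.019+.015),speed=.12)
print(ctrl.get_time_s(),ctrl.get_eef_pos(),ctrl.get_ft_force()); ctrl.pause(2.6)
import cv2
cv2.imwrite("pics/book.png",ctrl.camera("scene")["image"][:,:,::-1])
ctrl.move_l(at(B,.32),speed=.15)
ctrl.move_pose(at(G,.32),Rg)
ctrl.move_l(at(G,.157+.019+.015),speed=.1)
print(ctrl.get_time_s(),ctrl.get_eef_pos(),ctrl.get_tcp_rot()[:,2],ctrl.get_ft_force())
ctrl.pause(2.6)
for n in("scene","top"): cv2.imwrite(f"pics/gap_{n}.png",ctrl.camera(n)["image"][:,:,::-1])
print(ctrl.get_time_s())
E
python3 -c "
import cv2,numpy as np
a=cv2.imread('pics/book.png')[100:300,130:450];b=cv2.imread('pics/gap_scene.png')[60:260,130:450]
cv2.imwrite('pics/both.png',cv2.resize(np.vstack([a,b]),None,fx=1.5,fy=1.5))"
```

```text
0.1 [[0.93, 0.37, -0.0], [0.37, -0.93, 0.0], [0.0, -0.0, -1.0]]
[ 2.26128354e-01  4.72843272e-02  1.72042030e+00 -4.44089210e-16
  1.37388803e+00  1.93496097e+00] [-6.04873975e-01 -1.67442493e-02  1.78522582e+00 -4.44089210e-16
  1.37311108e+00  1.10395864e+00]
4.65 [0.5413119  0.2274336  0.31998809]
6.7667 [0.5415042  0.22812604 0.08475757] [-0.3166781   0.43006071 -0.15105876]
14.2667 [ 0.51015635 -0.23000646  0.191938  ] [ 1.43133082e-03 -9.95006302e-04 -9.99998481e-01] [ 0.30559393  0.1375001  -0.50590331]
16.9667
```

View pics/both.png

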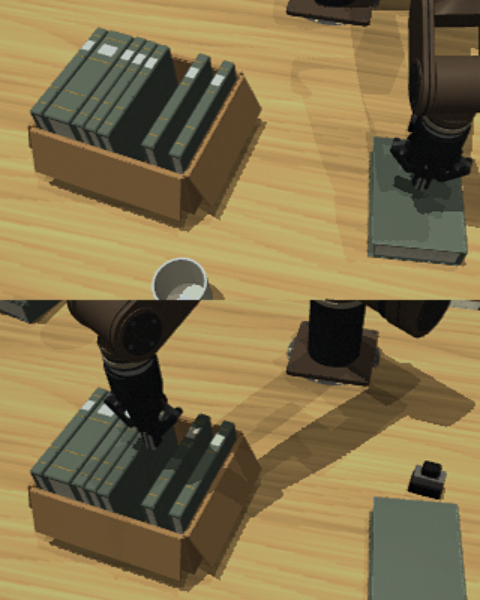

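The picture shows the shut fingers over the middle of the cover (top half). In the bottom half they are over the wide gap, with nothing touched or moved. Handing in.

```bash
python3 -c "
from plant import ctrl
print(ctrl.close_job())"
```

```text
the job is handed in; nothing more can be done
None
```

The arm pointed at the middle of the returned volume's cover and then at the wide gap, about 2.6 s each; it was handed in still pointing at the gap, after about 17 s, and the pictures and force readings showed nothing touched or moved.

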